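Pump down a vacuum canister and put it up on the ledge

TASK

Of the two blue canisters, take the one with the mushroom-shaped pump plunger on its lid: while it stands on the counter, press the plunger gently, by feel, all the way down until it is firmly against its stop, keep it there for about a second, and let it spring back up. Then pick the canister up by its body, not by the plunger, and set it down softly, upright and centred on the narrow wooden ledge, midway between the two spice tins. Leave the tins, the other canister and the glass stopper where they are.

Things in the scene. Friction and masses are not known exactly. Their poses are not given: they have to be found in the camera images.
- canister: Vacuum canister, loose, about 0.4 kg: upright blue ceramic cylinder 64 mm in diameter and 97 mm tall, with a steel lid disc 60 mm in diameter on it up to 103 mm; from the lid rises the pump plunger (pump). Origin: centre of the underside; z up along its axis.
- pump: Steel plunger sliding along the canister's axis: stem 10 mm across, flat round head 34 mm across, 9 mm thick, top 133 mm above the canister's foot at rest. Spring: 3 N at rest plus 0.2 N per mm. The hard stop, on an unseen nut, comes at 5 to 19 mm of stroke, different each time: feel for force rising steeply above the spring's. Over 30 N damages it. Origin: on the axis, 30 mm below the head's top.
- pump_top (a point): Centre of the flat top of the plunger's head (moves with the plunger).
- plain_canister: The other blue ceramic canister, loose, same size, but its lid has only a small fixed ball knob (22 mm in diameter, top 131 mm above the underside) and no plunger. To be left alone. Origin: centre of the underside; z up.
- ledge: Narrow raised wooden ledge, fixed to the counter: a board 56 mm deep (its x) and 270 mm long (its y), top face 60 mm above the counter; the canister's 64 mm foot overhangs it by 4 mm on either long side. Origin: on the counter under the board's centre, so the target for the canister's underside is 60 mm above the origin; z up.
- tin_a: Round steel spice tin, loose, 46 mm in diameter and 66 mm tall, standing on the ledge about 100 mm from its centre towards the ledge's -y end. Origin: centre of the underside; z up. To be left alone.
- tin_b: Same spice tin at the ledge's +y end, about 100 mm from its centre. Origin: centre of the underside; z up. To be left alone.
- stopper: Glass cruet stopper, loose, standing on its flat 38 mm head with the tapered plug upward, 44 mm tall, on the counter. Origin: centre of the underside; z up. To be left alone.
Mind the look-alikes: they are no part of the job. Leave any green or orange look-alike of the canister alone.

How it is judged:
By the outcome, as a careful person would: the job done as asked, in the order asked, and still so for the second after the job is handed in, with the robot touching nothing.
It also fails if it takes over 56 s, if anything falls off the work surface, if the arm or the gripper's body presses on something with over 40 N, if the wrist force passes 120 N, or if a joint passes its speed limit or range.

ROBOT

A 6-joint arm with a two-finger parallel gripper is mounted at the origin on the work surface. World frame = base frame: x ahead of the robot, y to its left, z up, the work surface at z = 0. Lengths are in m, angles in rad, forces in N, time in s.
With the tool pointing down it reaches from about 0.35 to 0.775 m from the base axis. Payload 7.3 kg.
Tool frame: the origin (TCP) lies between the finger pads; the fingertips stand 14 mm ahead of it and the grasp point (between the pads) lies 5 mm behind it; z points along the fingers, y is the line along which they close (so a half turn about z gives the same grasp; the last joint's range is limited). The gripper opens to 92 mm and grips with 3 to 60 N. Pads are 19 mm wide; open, the fingers measure 130 mm over their backs; the gripper's body (75 mm by 190 mm) begins 47 mm behind the grasp point.
Start: joints at [1.061, 0.342, 1.524, -0, 1.275, -0.146], TCP at [0.187, 0.491, 0.241] pointing down, gripper open.
Joint ranges: [-2.53, 2.53], [-0.77, 2.02], [0.04, 2.7], [-1, 4.14], [0.28, 2.66], [-3.11, 3.11]. Speed limits (rad/s): [2.57, 2.57, 3.14, 3.14, 3.14, 3.14].

INTERFACE

Orientations are given as [roll, pitch, yaw] about the fixed x, y, z axes, in that order (R = Rz(yaw) Ry(pitch) Rx(roll)).
In Python, from cell import robot, eyes gives the robot as it stands. The module is installed in compiled form; this text tells all that it offers.
- The arm moves only by the shell command python3 -m handwheel 'ROWS' [FORCE]. ROWS is JSON, one flat list of numbers, 5 for each row, row after row: the shift along the world's x, y, z in mm, then the turn about the world's z in rad, then the opening, from 0 (shut) to 1 (fully open). In form: [x, y, z, spin, jaw, x, y, z, spin, jaw, ...]. A call has 1 to 8 rows; each row shifts and turns the commanded pose from where the row before left it; what a row does not reach is not made up. A row lasts 1/10 s, in which the tool goes at most 50 mm and 8.59 degrees, less where a joint would pass 70% of its speed; a pose out of reach is approached as far as the arm can. A call with a gripper value outside its range is refused whole. The fingers move at their own pace and stop on an object; FORCE is the grip in N (left out, the last holds). Time passes only in rows, so rows that do not move let the fingers close. It gives the time, the measured TCP pose, the force, the opening and the grip force at its end, in the units of the state.
- robot.observe(): the state, without advancing time (a new reading comes with each control period).
- eyes.read_camera(name): name is "scene" or "top" or "wrist"; returns (picture, depth): 384x512x3 uint8, blue, green, red; 384x512 float32, m along the optical axis (not along the pixel's ray), 0 where there is no reading.
- eyes.calibration(name): a dict with "fx", "fy", "cx", "cy" (pixels), "world_to_cam" (4x4, takes a point from world to camera coordinates). Camera axes: x right, y down, z forward; pixel columns grow to the right and rows downward; lengths in m; the calibration is good to about 2 mm. The wrist camera is an equidistant fisheye: a pixel r from the principal point sees the ray r / f radians off the axis. A picture is of the moment at which its call begins: read the wrist's pose just before it. calibration takes no time and is no camera call; for the wrist camera it gives the pose at the moment of the call.
- robot.hand_in(): hands the job in; it is judged then, once.
The state is a dict: "time": time; "qpos": joint angles; "qvel": joint speeds; "joint_efforts": joint torques, N m; "tool_pos": TCP position; "tool_rot": TCP orientation; "contact_force": force on the tool from outside, world axes, zero at the start; "torque": the same for the moment, N m; "opening": finger opening in m; "grip_force": force on a finger pad.
Only numpy, scipy, OpenCV 4.12 (cv2) and the standard library are available. Lean on these libraries where they do the work, as an engineer would, in place of code of your own. Each camera call takes 0.05 s, during which the arm holds its last target. There are 200 camera calls.

## Working session

There is one attempt and no reset: what is moved stays moved. The work goes in short steps, Python scripts to look and compute and a shell command to move; the robot and the scene stay as the last step left them, time stands still between calls to the robot, and variables do not carry over. Pictures are saved under pics/ and viewed, at most 10 in all, crops included, and the job is handed in when it is done.

```bash
mkdir -p pics
python3 - <<'E'
from cell import robot,eyes
import cv2,numpy as np
print(robot.observe())
for n in("scene","top"):
    p,d=eyes.read_camera(n);cv2.imwrite(f"pics/{n}0.png",p);np.save(f"pics/{n}0.npy",d)
    print(n,eyes.calibration(n))
E
```

```text
{'time': 0.0, 'qpos': array([ 1.06100597e+00,  3.42731678e-01,  1.52502013e+00, -1.21474420e-05,
        1.27536557e+00, -1.46035344e-01]), 'qvel': array([ 0.00104412, -0.00125405, -0.00221728,  0.00122736,  0.00059616,
        0.00162964]), 'joint_efforts': array([-1.52527336e-04, -4.31233513e+01, -2.44216204e+01,  7.18579930e-02,
        5.58807270e-02, -1.19145575e-04]), 'tool_pos': array([0.18660112, 0.49031448, 0.2400392 ]), 'tool_rot': array([-3.14008246e+00, -2.10382008e-04,  2.77784102e+00]), 'contact_force': array([ 0.37403045, -0.94378654, -0.27695469]), 'torque': array([ 0.00061993,  0.00095154, -0.03482779]), 'grip_force': 0.0, 'opening': 0.09165929738570772}
scene {'fx': 453.2033333125509, 'fy': 453.2033333125509, 'cx': 258.7909500791169, 'cy': 191.6796123312159, 'world_to_cam': array([[-0.82989994,  0.55783499,  0.00928534,  0.44556111],
       [ 0.45559596,  0.68721579, -0.56583282, -0.1767622 ],
       [-0.32202238, -0.46535426, -0.82446771,  1.27593719],
       [ 0.        ,  0.        ,  0.        ,  1.        ]])}
top {'fx': 398.4944280648855, 'fy': 398.4944280648855, 'cx': 261.0821359833551, 'cy': 196.73484348703306, 'world_to_cam': array([[-0.07734003, -0.99700016, -0.00303485,  0.03892985],
       [-0.97588132,  0.07632435, -0.20452441,  0.52153111],
       [ 0.2041425 , -0.01285627, -0.97885676,  0.81858926],
       [ 0.        ,  0.        ,  0.        ,  1.        ]])}
```

View pics/scene0.png

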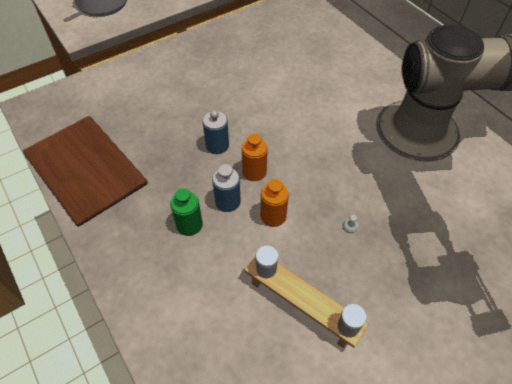

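View pics/top0.png

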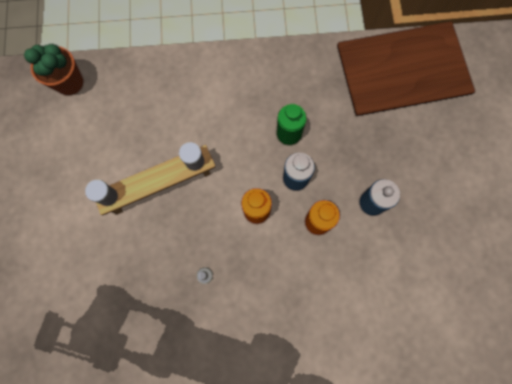

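The two blue canisters are at scene (216,132) / top (382,195), with what looks like a small ball knob, and at scene (227,188) / top (298,170), with what looks like a wider flat head. The second one should be the target. The green (scene 187,212) and the orange ones (254,157 and 274,203) are decoys. I'll check this in an enlarged crop and measure positions.

```bash
cat > h.py <<'E'
from cell import robot,eyes
import cv2,numpy as np
def cloud(d,c):
    v,u=np.mgrid[:d.shape[0],:d.shape[1]]
    P=np.stack([(u-c["cx"])/c["fx"]*d,(v-c["cy"])/c["fy"]*d,d],-1)
    T=np.linalg.inv(c["world_to_cam"]); W=P@T[:3,:3].T+T[:3,3]
    W[d<=0]=np.nan
    return W
E
python3 - <<'E'
from h import *
p=cv2.imread("pics/scene0.png");q=cv2.imread("pics/top0.png")
a=cv2.resize(p[100:215,170:290],(400,383),interpolation=cv2.INTER_CUBIC);b=cv2.resize(q[140:225,270:405],(400,252),interpolation=cv2.INTER_CUBIC)
cv2.imwrite("pics/crop.png",np.hstack([a,np.vstack([b,np.zeros((131,400,3),np.uint8)])]))
def circ(P):
    A=np.c_[2*P[:,:2],np.ones(len(P))];s=np.linalg.lstsq(A,(P[:,:2]**2).sum(1),rcond=None)[0];return s[:2],np.sqrt(s[2]+s[0]**2+s[1]**2)
rois={"scene":dict(can=(200,245,160,215),plain=(200,232,105,160),ta=(252,282,243,282),tb=(335,370,300,345),stop=(340,362,210,236),o1=(238,272,130,183),o2=(256,292,177,230),g=(168,206,185,238)),
"top":dict(can=(275,320,145,195),plain=(355,405,172,220),ta=(200,170,0,0),l=(175,208,138,175),r=(80,118,175,212),stop=(190,218,262,290),o1=(300,345,195,238),o2=(236,276,182,226),g=(270,310,98,150))}
for n in("scene","top"):
    W=cloud(np.load(f"pics/{n}0.npy"),eyes.calibration(n))
    for k,(u0,u1,v0,v1) in rois[n].items():
        if u1<=u0:continue
        P=W[v0:v1,u0:u1].reshape(-1,3);P=P[np.isfinite(P).all(1)&(P[:,2]>.012)]
        zt=np.percentile(P[:,2],99.5)
        T=P[P[:,2]>zt-.006]
        m=(P[:,2]>.096)&(P[:,2]<.109)
        L=P[m]
        print(n,k,"ztop %.3f"%zt,"topctr",T[:,:2].mean(0).round(4),T[:,:2].min(0).round(3),T[:,:2].max(0).round(3),"lid mid",((L.min(0)+L.max(0))/2).round(4)[:2] if len(L) else'',(np.ptp(L,axis=0).round(3)[:2] if len(L) else ''))
    img=(p,q)[n=="top"];h=cv2.cvtColor(img,cv2.COLOR_BGR2HSV)
    m=cv2.inRange(h,(18,100,90),(32,255,255))>0
    P=W[m];P=P[(abs(P[:,2]-.06)<.006)]
    r=cv2.minAreaRect((P[:,:2]*1000).astype(np.float32));print(n,"ledge",r,len(P),np.median(P[:,2]))
E
```

```text
scene can ztop 0.137 topctr [ 0.5741 -0.0846] [ 0.558 -0.104] [ 0.59  -0.067] lid mid [ 0.5739 -0.0839] [0.062 0.06 ]
scene plain ztop 0.132 topctr [ 0.5021 -0.2558] [ 0.493 -0.265] [ 0.511 -0.248] lid mid [ 0.5015 -0.2567] [0.061 0.065]
scene ta ztop 0.131 topctr [0.6141 0.14  ] [0.591 0.117] [0.637 0.161] lid mid [0.6181 0.1469] [0.034 0.029]
scene tb ztop 0.130 topctr [0.5496 0.3312] [0.527 0.308] [0.571 0.353] lid mid [0.5576 0.3332] [0.028 0.038]
scene stop ztop 0.047 topctr [0.366  0.1385] [0.359 0.131] [0.374 0.145] lid mid  
scene o1 ztop 0.136 topctr [ 0.4703 -0.1177] [ 0.45  -0.143] [0.512 0.002] lid mid [ 0.496  -0.1096] [0.116 0.095]
scene o2 ztop 0.137 topctr [0.5043 0.0115] [ 0.488 -0.005] [0.521 0.027] lid mid [0.5041 0.0119] [0.063 0.062]
scene g ztop 0.137 topctr [ 0.6858 -0.0797] [ 0.669 -0.097] [ 0.702 -0.064] lid mid [ 0.6858 -0.0772] [0.063 0.058]
scene ledge ((581.5444946289062, 232.20138549804688), (56.24542236328125, 267.21368408203125), 19.436389923095703) 2020 0.061106851346503954
top can ztop 0.135 topctr [ 0.5729 -0.0871] [ 0.557 -0.104] [ 0.59  -0.071] li
[... 223 characters left out ...]
 lid mid [0.6039 0.1357] [0.023 0.039]
top r ztop 0.128 topctr [0.5484 0.3291] [0.527 0.307] [0.571 0.351] lid mid [0.5447 0.3233] [0.036 0.031]
top stop ztop 0.046 topctr [0.3656 0.1367] [0.359 0.129] [0.374 0.144] lid mid  
top o1 ztop 0.135 topctr [ 0.4666 -0.128 ] [ 0.45  -0.144] [ 0.482 -0.112] lid mid [ 0.4668 -0.1282] [0.062 0.062]
top o2 ztop 0.135 topctr [0.5031 0.0098] [ 0.487 -0.006] [0.519 0.026] lid mid [0.5032 0.0093] [0.062 0.061]
top g ztop 0.134 topctr [ 0.6847 -0.0812] [ 0.669 -0.098] [ 0.702 -0.065] lid mid [ 0.6838 -0.082 ] [0.062 0.061]
top ledge ((580.4390869140625, 230.3203582763672), (55.537818908691406, 267.0137939453125), 19.818628311157227) 1885 0.05917233374693054
```

View pics/crop.png

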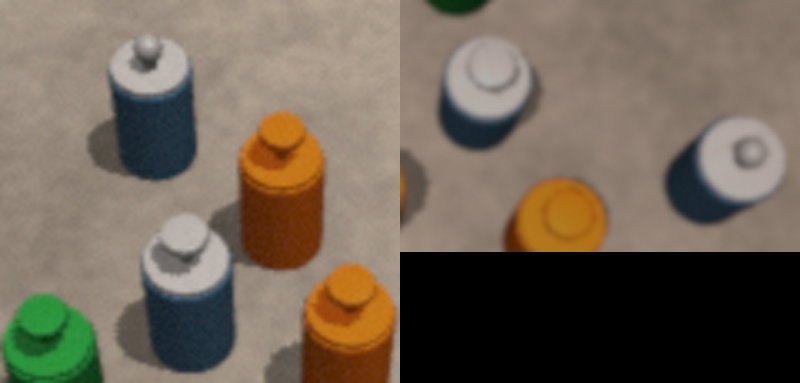

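Confirmed: in the crop, the canister at scene (227,188) has the wide flat mushroom head, and the one at (216,132) has the small ball. The target is at about (0.5735, -0.086). The midpoint of the tins and ledge is about (0.581, 0.233), with the ledge's x axis at about 19.5°. I'll close the gripper and go above the plunger.

```bash
python3 -m handwheel '[26,-38,0,0,0, 26,-38,0,0,0, 26,-38,0,0,0, 26,-38,0,0,0, 26,-38,0,0,0, 26,-38,0,0,0, 26,-38,0,0,0, 26,-38,0,0.08,0]' 20; python3 -m handwheel '[26,-39,0,0,0, 26,-39,0,0,0, 26,-39,0,0,0, 26,-39,0,0,0, 26,-39,0,0,0, 26,-39,0,0,0, 22,-39,0,0,0, 0,0,0,0,0]'
```

```text
time: 0.9
tool_pos: [0.3953, 0.1849, 0.2406]
tool_rot: [3.141, -0.0, 2.859]
contact_force: [-0.3, -0.4, 0.5]
opening: 0.0322
grip_force: 0.0
time: 1.7
tool_pos: [0.5744, -0.0911, 0.2394]
tool_rot: [-3.14, 0.0, 2.853]
contact_force: [-0.5, 0.9, 0.4]
opening: 0.0002
grip_force: 0.0
```

```bash
python3 -m handwheel '[-1,5,-25,0,0, 0,0,-30,0,0, 0,0,-20,0,0, 0,0,-5,0,0, 0,0,0,0,0, 0,0,0,0,0]'; for i in 1; do :; done; python3 -m handwheel '[0,0,-2,0,0, 0,0,-2,0,0, 0,0,-2,0,0, 0,0,0,0,0]'; python3 -m handwheel '[0,0,-2,0,0, 0,0,-2,0,0, 0,0,0,0,0]'
```

```text
time: 2.3
tool_pos: [0.5723, -0.0812, 0.1619]
tool_rot: [3.141, 0.002, 2.858]
contact_force: [0.2, -0.0, 0.7]
opening: 0.0005
grip_force: 0.0
time: 2.7
tool_pos: [0.5717, -0.0813, 0.1546]
tool_rot: [3.142, -0.0, 2.858]
contact_force: [1.0, 0.2, -0.8]
opening: 0.0005
grip_force: 0.0
time: 3.0
tool_pos: [0.5716, -0.0813, 0.1503]
tool_rot: [3.142, -0.001, 2.858]
contact_force: [-0.0, -0.6, -0.7]
opening: 0.0005
grip_force: 0.0
```

```bash
python3 -m handwheel '[2,-5,0,0,0, 0,0,0,0,0, 0,0,0,0,0]';  python3 -m handwheel '[0,0,-2,0,0, 0,0,-2,0,0, 0,0,0,0,0, 0,0,0,0,0]'; python3 -m handwheel '[0,0,-1,0,0, 0,0,-1,0,0, 0,0,0,0,0]';python3 -m handwheel '[0,0,-1,0,0, 0,0,-1,0,0, 0,0,0,0,0]'
```

```text
time: 3.3
tool_pos: [0.5739, -0.0866, 0.1508]
tool_rot: [3.141, 0.0, 2.857]
contact_force: [-0.1, 0.4, -0.2]
opening: -0.0001
grip_force: 0.0
time: 3.7
tool_pos: [0.5739, -0.0863, 0.147]
tool_rot: [3.142, 0.0, 2.858]
contact_force: [-1.1, -0.5, 3.7]
opening: 0.0005
grip_force: 1.4
time: 4.0
tool_pos: [0.5739, -0.0863, 0.1448]
tool_rot: [3.142, 0.0, 2.858]
contact_force: [-0.7, -0.1, 2.8]
opening: 0.0006
grip_force: 1.6
time: 4.3
tool_pos: [0.5738, -0.0863, 0.1426]
tool_rot: [3.141, 0.0, 2.858]
contact_force: [-0.1, 0.5, 3.2]
opening: 0.0005
grip_force: 1.8
```

Contact was at about z=0.147, with the spring's force only so far. I'll continue in 1 mm steps and stop on the rise.

```bash
python3 -m handwheel '[0,0,-1,0,0, 0,0,0,0,0, 0,0,0,0,0]'|grep -E "pos|contact"
```

```text
tool_pos: [0.5739, -0.0863, 0.1418]
contact_force: [-0.2, 0.2, 3.9]
```

```bash
python3 -m handwheel '[0,0,-1,0,0, 0,0,0,0,0, 0,0,0,0,0]'|grep -E "pos|contact"
```

```text
tool_pos: [0.5739, -0.0864, 0.1414]
contact_force: [-1.5, 0.4, 8.0]
```

```bash
python3 -m handwheel '[0,0,-1,0,0, 0,0,0,0,0, 0,0,0,0,0]'|grep -E "pos|contact"
```

```text
tool_pos: [0.5742, -0.0864, 0.1413]
contact_force: [-3.0, 1.3, 12.7]
```

The steep rise shows the stop, at about 5.7 mm of stroke. One more small step, then hold for about 1.1 s and release.

```bash
python3 -m handwheel '[0,0,-0.8,0,0, 0,0,0,0,0, 0,0,0,0,0, 0,0,0,0,0, 0,0,0,0,0, 0,0,0,0,0]'; python3 -m handwheel '[0,0,0,0,0, 0,0,0,0,0, 0,0,0,0,0, 0,0,0,0,0, 0,0,0,0,0, 0,0,0,0,0, 0,0,0,0,0]'
```

```text
time: 5.8
tool_pos: [0.5744, -0.0865, 0.1413]
tool_rot: [3.142, 0.003, 2.858]
contact_force: [-4.0, 0.4, 17.5]
opening: 0.0003
grip_force: 8.8
time: 6.5
tool_pos: [0.5744, -0.0865, 0.1413]
tool_rot: [3.142, 0.003, 2.858]
contact_force: [-4.2, 1.2, 17.5]
opening: 0.0001
grip_force: 8.8
```

```bash
python3 -m handwheel '[0,0,2,0,0, 0,0,2,0,0, 0,0,3,0,0, 0,0,6,0,0, 0,0,20,0,0, 0,0,30,0,0, 0,0,30,0,0.5, 0,0,0,0,1]'; python3 -m handwheel '[0,0,0,0,1, 0,0,0,0,1, 0,0,0,0,1, 0,0,0,0,1, 0,0,0,0,1, 0,0,0,0,1]'
python3 - <<'E'
from h import *
for n in("scene","top"):
    p,d=eyes.read_camera(n);W=cloud(d,eyes.calibration(n));cv2.imwrite(f"pics/{n}1.png",p)
    u0,u1,v0,v1=dict(scene=(200,245,160,215),top=(275,320,145,195))[n]
    P=W[v0:v1,u0:u1].reshape(-1,3);P=P[np.isfinite(P).all(1)]
    for a,b in((.126,.14),(.096,.109)):
        T=P[(P[:,2]>a)&(P[:,2]<b)]
        if len(T):print(n,a,len(T),((T.min(0)+T.max(0))/2).round(4),np.ptp(T,axis=0).round(3),np.median(T[:,2]))
p,d=eyes.read_camera("wrist");cv2.imwrite("pics/wrist1.png",p);print(eyes.calibration("wrist"))
E
```

```text
time: 7.3
tool_pos: [0.5755, -0.0868, 0.236]
tool_rot: [3.141, 0.007, 2.858]
contact_force: [0.4, -0.4, 0.5]
opening: 0.012
grip_force: 0.0
time: 7.9
tool_pos: [0.5737, -0.0863, 0.2316]
tool_rot: [3.142, -0.001, 2.858]
contact_force: [0.5, -0.4, 0.3]
opening: 0.06
grip_force: 0.0
scene 0.126 153 [ 0.5738 -0.0862  0.1324] [0.033 0.032 0.012] 0.13377082441381327
scene 0.096 378 [ 0.5746 -0.0845  0.1022] [0.06  0.059 0.012] 0.10330550631760327
{'fx': 297.3186396354542, 'fy': 297.3186396354542, 'cx': 257.4303588331336, 'cy': 192.39931750046878, 'world_to_cam': array([[ 2.79928926e-01,  9.60020680e-01, -2.99973095e-04,
        -7.68976666e-02],
       [ 9.19529562e-01, -2.68032453e-01,  2.87443888e-01,
        -5.83103799e-01],
       [ 2.75871675e-01, -8.07396932e-02, -9.57797432e-01,
         2.17898175e-01],
       [ 0.00000000e+00,  0.00000000e+00,  0.00000000e+00,
         1.00000000e+00]])}
```

View pics/wrist1.png

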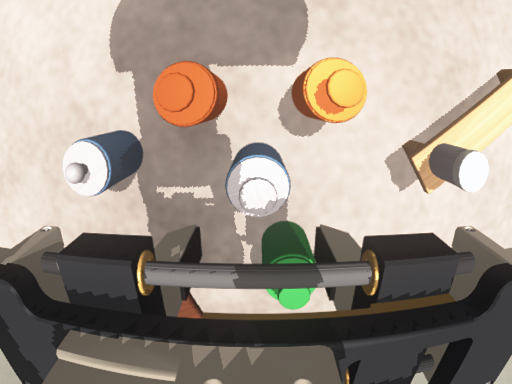

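The wrist view shows the target canister (258,180) centred between the fingers, and the plunger is back up at 0.134. Now open fully and descend.

```bash
python3 -m handwheel '[0,0,0,0,1, 0,0,0,0,1, 0,0,0,0,1, 0,0,0,0,1, 0,0,0,0,1]'; python3 -m handwheel '[0,0,-30,0,1, 0,0,-30,0,1, 0,0,-30,0,1, 0,0,-20,0,1, 0,0,-15,0,1, 0,0,-10,0,1, 0,0,0,0,1, 0,0,0,0,1]'
```

```text
time: 8.55
tool_pos: [0.5738, -0.0864, 0.2319]
tool_rot: [3.141, 0.0, 2.858]
contact_force: [-0.5, -0.3, 0.1]
opening: 0.0916
grip_force: 0.0
time: 9.35
tool_pos: [0.5742, -0.0864, 0.0975]
tool_rot: [3.142, 0.001, 2.858]
contact_force: [-0.6, -0.5, -0.3]
opening: 0.0921
grip_force: 0.0
```

```bash
python3 -m handwheel '[0,0,-5,0,1, 0,0,-5,0,1, 0,0,-2,0,1, 0,0,0,0,1, 0,0,0,0,1]';python3 -m handwheel '[0,0,0,0,0.7, 0,0,0,0,0.65, 0,0,0,0,0.6, 0,0,0,0,0.55, 0,0,0,0,0.5, 0,0,0,0,0.5, 0,0,0,0,0.4]' 25
```

```text
time: 9.85
tool_pos: [0.5739, -0.0863, 0.085]
tool_rot: [3.142, 0.0, 2.858]
contact_force: [0.4, -0.2, 0.3]
opening: 0.0918
grip_force: 0.0
time: 10.55
tool_pos: [0.5738, -0.0863, 0.085]
tool_rot: [3.141, 0.0, 2.858]
contact_force: [0.1, 0.4, -0.3]
opening: 0.0633
grip_force: 25.0
```

```bash
python3 -m handwheel '[0,0,5,0,0.4, 0,0,15,0,0.4, 0,0,30,0,0.4, 0,0,30,0,0.4, 0,0,30,0,0.4, 0,0,25,0,0.4, 0,0,15,0,0.4, 0,0,0,0,0.4]' 30; python3 -m handwheel '[0,20,0,-0.1,0.4, 1,35,0,-0.1,0.4, 1,40,0,-0.1,0.4, 1,40,0,-0.1,0.4, 1,40,0,-0.1,0.4, 1,40,0,-0.1,0.4, 1,40,0,-0.1,0.4, 1,35,0,-0.1,0.4]'; python3 -m handwheel '[0,20,0,-0.1,0.4, 0,9,0,-0.05,0.4, 0,0,0,0,0.4, 0,0,0,0,0.4, 0,0,0,0,0.4]'
python3 - <<'E'
from h import *
for n in("scene","top"):
    p,d=eyes.read_camera(n);W=cloud(d,eyes.calibration(n));cv2.imwrite(f"pics/{n}2.png",p)
p,d=eyes.read_camera("wrist");cv2.imwrite("pics/wrist2.png",p)
E
```

```text
time: 11.35
tool_pos: [0.5745, -0.0866, 0.237]
tool_rot: [-3.142, 0.004, 2.858]
contact_force: [0.0, 0.1, -5.0]
opening: 0.0633
grip_force: 30.0
time: 12.15
tool_pos: [0.5797, 0.2055, 0.2329]
tool_rot: [-3.138, -0.001, 2.054]
contact_force: [1.1, 0.4, -4.9]
opening: 0.063
grip_force: 30.0
time: 12.65
tool_pos: [0.5807, 0.2317, 0.2342]
tool_rot: [-3.14, 0.0, 1.908]
contact_force: [0.7, -0.1, -4.7]
opening: 0.0636
grip_force: 30.0
```

View pics/scene2.png

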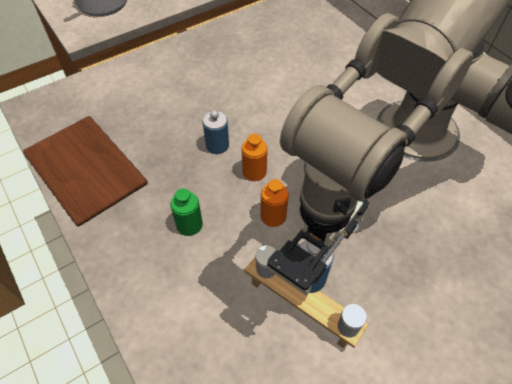

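The canister is held over the ledge centre (scene about 315,275), between the tins at (266,260) and (352,320). Lowering now, slowly near contact at z≈0.145.

```bash
python3 -m handwheel '[0,1.5,-20,0,0.4, 0,0,-30,0,0.4, 0,0,-15,0,0.4, 0,0,-10,0,0.4, 0,0,-5,0,0.4, 0,0,0,0,0.4, 0,0,0,0,0.4]'; python3 -m handwheel '[0,0,-2,0,0.4, 0,0,-2,0,0.4, 0,0,-1,0,0.4, 0,0,0,0,0.4, 0,0,0,0,0.4]'
python3 - <<'E'
from h import *
p,d=eyes.read_camera("wrist");cv2.imwrite("pics/wrist3.png",p)
E
```

```text
time: 13.5
tool_pos: [0.5814, 0.2342, 0.1559]
tool_rot: [3.14, 0.0, 1.908]
contact_force: [-0.2, 0.1, -4.6]
opening: 0.0637
grip_force: 30.0
time: 14.0
tool_pos: [0.5808, 0.2342, 0.15]
tool_rot: [3.141, 0.0, 1.908]
contact_force: [0.2, 0.5, -3.7]
opening: 0.0634
grip_force: 30.0
```

View pics/wrist3.png

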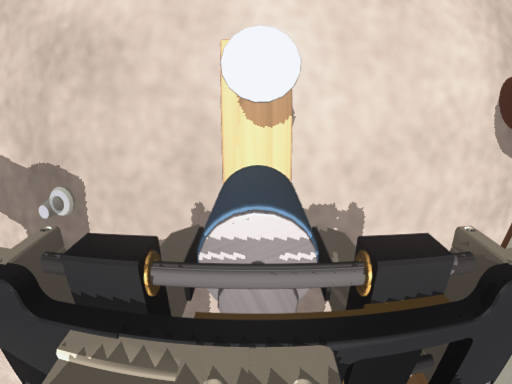

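The wrist view shows the canister (centre column 258) centred across the board (222–292). Settling it down.

```bash
python3 -m handwheel '[0,0,-1,0,0.4, 0,0,-1,0,0.4, 0,0,0,0,0.4]';python3 -m handwheel '[0,0,-1,0,0.4, 0,0,-1,0,0.4, 0,0,0,0,0.4]';python3 -m handwheel '[0,0,-1,0,0.4, 0,0,0,0,0.4, 0,0,0,0,0.4]'
```

```text
time: 14.35
tool_pos: [0.5807, 0.2341, 0.1477]
tool_rot: [-3.141, -0.0, 1.908]
contact_force: [-0.1, 0.7, -4.9]
opening: 0.0633
grip_force: 30.0
time: 14.65
tool_pos: [0.5807, 0.2341, 0.1457]
tool_rot: [-3.141, -0.0, 1.908]
contact_force: [0.9, 0.4, -4.0]
opening: 0.0637
grip_force: 30.0
time: 14.95
tool_pos: [0.5809, 0.2342, 0.145]
tool_rot: [3.141, 0.0, 1.908]
contact_force: [-0.0, 0.1, -4.3]
opening: 0.0634
grip_force: 30.0
```

```bash
python3 -m handwheel '[0,0,-0.5,0,0.4, 0,0,0,0,0.4, 0,0,0,0,0.4]'|grep -E "pos|contact";python3 -m handwheel '[0,0,-0.5,0,0.4, 0,0,0,0,0.4, 0,0,0,0,0.4]'|grep -E "pos|contact"
```

```text
tool_pos: [0.5809, 0.2342, 0.145]
contact_force: [-2.3, -1.3, 2.6]
tool_pos: [0.5809, 0.2342, 0.145]
contact_force: [-2.4, -0.9, 5.0]
```

It's seated. I'll ease off the preload and open.

```bash
python3 -m handwheel '[0,0,0.7,0,0.4, 0,0,0,0,0.69, 0,0,0,0,0.72, 0,0,0,0,0.76, 0,0,0,0,0.8, 0,0,0,0,1, 0,0,0,0,1, 0,0,0,0,1]' 5; python3 -m handwheel '[0,0,0,0,1, 0,0,0,0,1, 0,0,0,0,1, 0,0,0,0,1]'
```

```text
time: 16.35
tool_pos: [0.5808, 0.2342, 0.1446]
tool_rot: [3.141, -0.0, 1.908]
contact_force: [0.2, 1.3, -1.1]
opening: 0.0901
grip_force: 0.0
time: 16.75
tool_pos: [0.5808, 0.2342, 0.1446]
tool_rot: [3.141, 0.0, 1.908]
contact_force: [0.3, -0.3, -0.4]
opening: 0.092
grip_force: 0.0
```

```bash
python3 -m handwheel '[0,0,5,0,1, 0,0,15,0,1, 0,0,30,0,1, 0,0,40,0,1, 0,0,40,0,1, 0,0,20,0,1, 0,0,0,0,1]'; python3 -m handwheel '[-30,30,0,0,1, -35,35,0,0,1, -35,35,0,0,1, -35,35,0,0,1, -35,35,0,0,1, -35,35,0,0,1, -10,10,0,0,1, 0,0,0,0,1]'
python3 - <<'E'
from h import *
rois={"scene":dict(plain=(200,232,105,160),ta=(252,282,243,282),tb=(335,370,300,345),stop=(340,362,210,236)),"top":dict(plain=(355,405,172,220),ta=(175,208,138,175),tb=(80,118,175,212),stop=(190,218,262,290))}
for n in("scene","top"):
    p,d=eyes.read_camera(n);W=cloud(d,eyes.calibration(n));cv2.imwrite(f"pics/{n}4.png",p)
    for k,(u0,u1,v0,v1) in rois[n].items():
        P=W[v0:v1,u0:u1].reshape(-1,3);P=P[np.isfinite(P).all(1)&(P[:,2]>.012)&(P[:,2]<.15)]
        if len(P)==0: print(n,k,"hidden"); continue
        zt=np.percentile(P[:,2],99.5);T=P[P[:,2]>zt-.006];print(n,k,zt.round(3),T[:,:2].mean(0).round(4))
    P=W.reshape(-1,3);P=P[np.isfinite(P).all(1)];P=P[np.hypot(P[:,0]-.581,P[:,1]-.234)<.05]
    for a,b in((.155,.17),(.185,.2)):
        T=P[(P[:,2]>a)&(P[:,2]<b)]
        if len(T): print(n,"can",a,((T.min(0)+T.max(0))/2).round(4),np.ptp(T,axis=0).round(3),np.median(T[:,2]).round(4))
p=cv2.imread("pics/scene4.png");q=cv2.imread("pics/top4.png")
cv2.imwrite("pics/c4.png",cv2.resize(np.hstack([p[180:380,200:400],q[100:300,50:250]]),(800,400)))
E
```

```text
time: 17.45
tool_pos: [0.582, 0.2345, 0.299]
tool_rot: [3.134, 0.001, 1.908]
contact_force: [-0.0, -0.1, -0.1]
opening: 0.0918
grip_force: 0.0
time: 18.25
tool_pos: [0.364, 0.4502, 0.2936]
tool_rot: [-3.14, 0.001, 1.912]
contact_force: [0.6, -1.0, 0.2]
opening: 0.0914
grip_force: 0.0
scene plain 0.131 [ 0.5019 -0.2554]
scene ta 0.13 [0.6139 0.1399]
scene tb 0.13 [0.5492 0.3311]
scene stop 0.048 [0.3663 0.1387]
scene can 0.155 [0.582  0.2355 0.1622] [0.062 0.061 0.014] 0.1637
scene can 0.185 [0.5814 0.2344 0.1916] [0.032 0.032 0.012] 0.194
top plain 0.13 [ 0.5007 -0.2573]
top ta 0.128 [0.6129 0.1381]
top tb 0.128 [0.5483 0.3291]
top stop 0.048 [0.3659 0.1363]
top can 0.155 [0.5794 0.2319 0.1603] [0.06  0.06  0.011] 0.1618
top can 0.185 [0.5807 0.2331 0.1901] [0.033 0.033 0.01 ] 0.1918
```

View pics/c4.png

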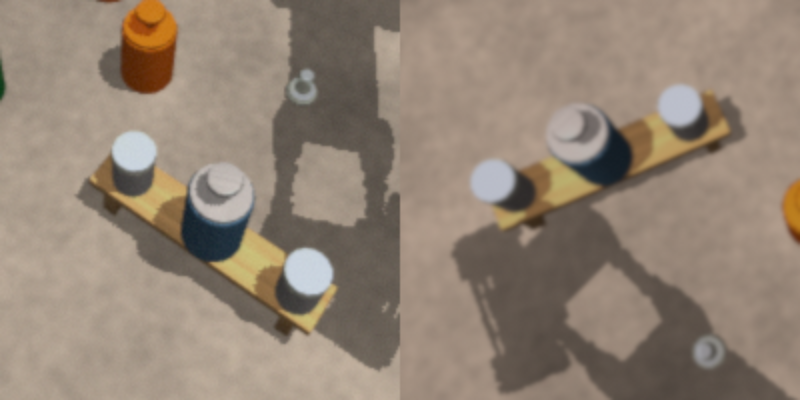

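The canister stands upright between the tins (crop about 220,205 and 585,140). It is within 1 mm of the tin midpoint, the plunger is up, and nothing else has moved.

```bash
python3 -c "
from cell import robot
print(robot.hand_in())"
```

```text
the job is handed in; nothing more can be done
None
```

The job is done and handed in: I pressed the plunger to its stop at about 17.5 N for over a second, it sprang back, and the canister now stands upright on the ledge, within about 1 mm of midway between the tins, with nothing else moved.

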